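Set up the stamping die for the order in hand

TASK

Set up the locking stand for the order whose coloured tag lies in the brass frame of the order board. First take the grey setting block out of the stand's bed and stand it upright on the cork pad, then set the die with the handle of the tag's colour flat in the bed, and then turn the red clamp clockwise until it clicks over and stays locked. Leave the other two dies in their places in the rack and do not disturb the jar, brush and mallet.

Things in the scene. Friction and masses are not known exactly. Their poses are not given: they have to be found in the camera images.
- die_orange: steel die with orange bar handle. Base 64x64x14 mm, on it a brass block 36x36x8, on that the orange handle: 12 mm thick along the die's x, 34 long along y, from 22 to 58 mm above the underside. Origin: centre of the underside, z up. 0.4 kg. Stands loose in one of the wooden rack's 3 bays (floor 8 mm above the table, walls 6 mm high, 85 mm pitch along the dies' y)
- die_green: steel die with green bar handle. Base 64x64x14 mm, on it a brass block 36x36x8, on that the green handle: 12 mm thick along the die's x, 34 long along y, from 22 to 58 mm above the underside. Origin: centre of the underside, z up. 0.4 kg. Stands loose in one of the wooden rack's 3 bays (floor 8 mm above the table, walls 6 mm high, 85 mm pitch along the dies' y)
- die_blue: steel die with blue bar handle. Base 64x64x14 mm, on it a brass block 36x36x8, on that the blue handle: 12 mm thick along the die's x, 34 long along y, from 22 to 58 mm above the underside. Origin: centre of the underside, z up. 0.4 kg. Stands loose in one of the wooden rack's 3 bays (floor 8 mm above the table, walls 6 mm high, 85 mm pitch along the dies' y)
- setting_block: grey setting block with black handle, same shape as the dies: base 64x64x14 mm, block 36x36x8, handle 12 mm thick along its x, 34 long along y, 22 to 58 mm above the underside; 0.4 kg. Origin: centre of the underside, z up. Starts in the bed of the locking stand
- bed (a point): centre of the floor of the locking stand's bed, 8 mm above the table. The bed is a square pocket 72 x 72 mm with steel walls 10 mm high and 8 mm thick, sides parallel to this point's x and y. A die set square in it rests flat on the floor. The stand is fixed to the table
- pad_top (a point): centre of the top of the cork pad, 110 x 110 mm and 4 mm thick, fixed on the table; axes along its sides, z up
- clamp_grip (a point): middle of the red bar grip of the stand's swing clamp, on its vertical turning axis, 59 mm above the table, 72 mm to the bed's -y side. Bar: 50 mm long along this point's x, 12 thick along y, reaching 17 mm above and below. Under it a brass toe 45 mm long, underside 25 mm above the table, points along the point's +x. The point turns with the clamp
- clamp (a joint): clamp angle in rad, growing clockwise seen from above. About 0 at the start (open, toe clear of the bed); a spring detent resists (0.14 N m) up to its hump at 0.6, then snaps the clamp on to 1.2, where the toe lies over the edge of the die's base: locked. Stops at 0 and 1.2
- order_frame (a point): centre of the raised brass frame (70 x 82 mm outside) at one end of the dark wooden order board on the far side of the table, 6 mm above the table. The coloured tag that lies inside this frame is the order in hand; the other two tags on the board are waiting orders
- tag_orange: flat orange order tag, 40 x 54 x 4 mm, fixed on the order board; origin: centre of its underside. Either inside the brass frame or 90 or 170 mm away from it
- tag_green: flat green order tag, 40 x 54 x 4 mm, fixed on the order board; origin: centre of its underside. Either inside the brass frame or 90 or 170 mm away from it
- tag_blue: flat blue order tag, 40 x 54 x 4 mm, fixed on the order board; origin: centre of its underside. Either inside the brass frame or 90 or 170 mm away from it
- dye_jar: closed amber glass dye jar, 68 mm across and 85 mm tall, bystander; origin: centre of its underside
- glue_brush: glue brush about 190 mm long lying on the table, bystander; origin: middle of its underside
- mallet: small wooden mallet about 220 mm long lying on the table, bystander; origin: middle of its underside
Mind the look-alikes: they are no part of the job. Leave any green or orange look-alike of the part that bears bed alone.

How it is judged:
On the way, in this order (a step that is already met when the one before it is completed fails the run):
1. the setting block stands upright on the cork pad, let go (x of setting_block in the frame of pad_top between -0.035 and 0.035 m and y of setting_block in the frame of pad_top between -0.035 and 0.035 m and z of setting_block in the frame of pad_top below 0.004 m and angle between setting_block's own z axis and vertical below 0.06 rad and linear speed of setting_block below 0.02 m/s and contact force between setting_block and the fingers below 0.1 N), for 0.2 s.
2. the die of the framed tag's colour lies flat in the bed, let go, the clamp still open (((horizontal distance between tag_orange and order_frame below 0.02 m and horizontal distance between die_orange and bed below 0.01 m and z of die_orange in the frame of bed below 0.003 m and angle between die_orange's own z axis and vertical below 0.06 rad and linear speed of die_orange below 0.02 m/s and contact force between die_orange and the fingers below 0.1 N) or (horizontal distance between tag_green and order_frame below 0.02 m and horizontal distance between die_green and bed below 0.01 m and z of die_green in the frame of bed below 0.003 m and angle between die_green's own z axis and vertical below 0.06 rad and linear speed of die_green below 0.02 m/s and contact force between die_green and the fingers below 0.1 N) or (horizontal distance between tag_blue and order_frame below 0.02 m and horizontal distance between die_blue and bed below 0.01 m and z of die_blue in the frame of bed below 0.003 m and angle between die_blue's own z axis and vertical below 0.06 rad and linear speed of die_blue below 0.02 m/s and contact force between die_blue and the fingers below 0.1 N)) and value of joint clamp below 0.5 rad), for 0.2 s.
3. the clamp has clicked past its detent (value of joint clamp above 1 rad), for 0.2 s.
At the end, for the whole second after the job is handed in: Ordered die flat in the bed (centre within 10 mm, 3 mm up, 0.06 rad tilt); clamp past 1.0 rad; setting block upright on the cork pad (centre within 35 mm along each side, 4 mm up), both at rest; other dies within 15 mm, jar, brush and mallet within 30 mm of their starts (((horizontal distance between tag_orange and order_frame below 0.02 m and horizontal distance between die_orange and bed below 0.01 m and z of die_orange in the frame of bed below 0.003 m and angle between die_orange's own z axis and vertical below 0.06 rad and linear speed of die_orange below 0.02 m/s and distance of each of die_green, die_blue from where it was at the start of the episode below 0.015 m) or (horizontal distance between tag_green and order_frame below 0.02 m and horizontal distance between die_green and bed below 0.01 m and z of die_green in the frame of bed below 0.003 m and angle between die_green's own z axis and vertical below 0.06 rad and linear speed of die_green below 0.02 m/s and distance of each of die_orange, die_blue from where it was at the start of the episode below 0.015 m) or (horizontal distance between tag_blue and order_frame below 0.02 m and horizontal distance between die_blue and bed below 0.01 m and z of die_blue in the frame of bed below 0.003 m and angle between die_blue's own z axis and vertical below 0.06 rad and linear speed of die_blue below 0.02 m/s and distance of each of die_orange, die_green from where it was at the start of the episode below 0.015 m)) and x of setting_block in the frame of pad_top between -0.035 and 0.035 m and y of setting_block in the frame of pad_top between -0.035 and 0.035 m and z of setting_block in the frame of pad_top below 0.004 m and angle between setting_block's own z axis and vertical below 0.06 rad and linear speed of setting_block below 0.02 m/s and value of joint clamp above 1 rad and distance of each of dye_jar, glue_brush, mallet from where it was at the start of the episode below 0.03 m); the robot touches nothing.
It fails at once if a die that is not on order is moved more than 15 mm ((not (horizontal distance between tag_orange and order_frame below 0.02 m) and distance of die_orange from where it was at the start of the episode above 0.015 m) or (not (horizontal distance between tag_green and order_frame below 0.02 m) and distance of die_green from where it was at the start of the episode above 0.015 m) or (not (horizontal distance between tag_blue and order_frame below 0.02 m) and distance of die_blue from where it was at the start of the episode above 0.015 m)).
It fails at once if the jar, brush or mallet is moved more than 30 mm (distance of any of dye_jar, glue_brush, mallet from where it was at the start of the episode above 0.03 m).
It also fails if it takes over 64 s, if anything falls off the work surface, if the arm or the gripper's body presses on something with over 40 N, if the wrist force passes 120 N, or if a joint passes its speed limit or range.

ROBOT

A 6-joint arm with a two-finger parallel gripper is mounted at the origin on the work surface. World frame = base frame: x ahead of the robot, y to its left, z up, the work surface at z = 0. Lengths are in m, angles in rad, forces in N, time in s.
With the tool pointing down it reaches from about 0.375 to 0.9 m from the base axis. Payload 3.1 kg.
Tool frame: the origin (TCP) lies at the very end of the fingers, on their centre line; the grasp point (between the pads) lies 19 mm behind it; x points along the fingers, y is the direction in which the jaws open and shut, and the axes are right-handed (so a half turn about x gives the same grasp; the last joint's range is limited). The gripper opens to 87 mm and grips with 3 to 60 N. Pads are 19 mm wide; open, the fingers measure 117 mm over their backs; the gripper's body (75 mm by 190 mm) begins 51 mm behind the grasp point.
Start: joints at [-0.178, 0.527, 1.433, -0, 1.181, -0.178], TCP at [0.625, 0, 0.223] pointing down, gripper open.
Joint ranges: [-3.08, 3.08], [-0.75, 2.2], [0.22, 2.44], [-1.43, 4.57], [0, 2.65], [-2.85, 2.85]. Speed limits (rad/s): [2.79, 2.79, 3.14, 3.14, 3.14, 3.14].

INTERFACE

Orientations are given as a unit quaternion [x, y, z, w].
In Python, from rig import robot gives the robot as it stands.
- The arm moves only by the tool carry_out, never from a script. Its argument "commands" is a list that holds one entry, the list of rows, each a list of 5 numbers: the opening, from 0 (shut) to 1 (fully open), then the shift along the tool's x, y, z in mm, then the turn about the tool's x in degrees. In form: [[[hand, x, y, z, twist], ...]]. A call has 1 to 8 rows; each row shifts and turns the pose as measured when the row begins, along the tool's axes as they then stand; what a row does not reach is not made up. A row lasts 1/12 s, in which the tool goes at most 41.7 mm and 7.16 degrees, less where a joint would pass 70% of its speed; a pose out of reach is approached as far as the arm can. A call with a gripper value outside its range is refused whole. The fingers move at their own pace and stop on an object; "force" is the grip in N (left out, the last holds). Time passes only in rows, so rows that do not move let the fingers close. It gives the time, the measured TCP pose, the force and the opening at its end, in the units of the state.
- robot.get_obs(): the state, without advancing time (a new reading comes with each control period).
- robot.camera(name): name is "scene" or "side" or "wrist"; returns the picture (420x560x3 uint8, red, green, blue); there is no depth.
- robot.camera_model(name): a dict with "fx", "fy", "cx", "cy" (pixels), "R" (3x3) and "t" (3): a world point X has camera coordinates R X + t. Camera axes: x right, y down, z forward; pixel columns grow to the right and rows downward; lengths in m; the calibration is good to about 2 mm. A picture is of the moment at which its call begins: read the wrist's pose just before it. camera_model takes no time and is no camera call; for the wrist camera it gives the pose at the moment of the call.
- robot.hand_in(): hands the job in, once; it reports no verdict.
The state is a dict: "time": time; "q": joint angles; "joint_velocities": joint speeds; "joint_torque": joint torques, N m; "position": TCP position; "tool_rot": TCP orientation; "ft_force": force on the tool from outside, world axes, zero at the start; "moment": the same for the moment, N m; "grip_width": finger opening in m.
Only numpy, scipy, OpenCV 4.12 (cv2) and the standard library are available. Lean on these libraries where they do the work, as an engineer would, in place of code of your own. Each camera call takes 0.05 s, during which the arm holds its last target. There are 200 camera calls.

## Working session

There is one attempt and no reset: what is moved stays moved. The work goes in short steps, Python scripts to look and compute and a tool call to move; the robot and the scene stay as the last step left them, time stands still between calls to the robot, and variables do not carry over. Pictures are saved under pics/ and viewed, on a budget of 10 in all, crops included, one or two more only if the job needs it, and the job is handed in when it is done.

Besides the shell and the picture viewer there is one more tool, called after "Call:" as a command line: name --argument value ..., lists and objects as JSON in quotes. carry_out: Moves the arm, as the interface text tells. Its arguments: {"type":"object","properties":{"commands":{"type":"array"},"force":{"type":"number"}},"required":["commands"]}

```bash
mkdir -p pics; ls
python3 - <<'E'
from rig import robot
import cv2,json
o=robot.get_obs();print(o)
for n in("scene","side","wrist"):
    m=robot.camera_model(n);print(n,{k:(v.round(4).tolist() if hasattr(v,'round') and hasattr(v,'tolist') else v) for k,v in m.items()})
    cv2.imwrite(f"pics/{n}0.png",robot.camera(n)[:,:,::-1])
E
```

```text
pics
{'time': 0.0, 'q': array([-1.78528136e-01,  5.28483694e-01,  1.43390742e+00, -2.65811808e-05,
        1.18137201e+00, -1.78508995e-01]), 'joint_velocities': array([-5.96950105e-06,  3.27488596e-04, -1.86123455e-03, -1.98057938e-03,
       -8.67479727e-04,  2.34896327e-04]), 'joint_torque': array([-5.45745443e-04, -4.40045428e+01, -1.76593530e+01,  6.32597599e-02,
        5.83207863e-02, -1.53719384e-04]), 'position': array([6.24268414e-01, 1.36259859e-04, 2.21559229e-01]), 'tool_rot': array([ 0.49955718,  0.50062284, -0.50044674,  0.49937206]), 'ft_force': array([ 0.3989343 , -0.26359091,  0.57426164]), 'moment': array([ 0.02461497, -0.083865  , -0.0129629 ]), 'grip_width': 0.08708161125928754}
scene {'fx': 488.11954569664374, 'fy': 488.11954569664374, 'cx': 280.428981526376, 'cy': 211.68807431649915, 'R': [[0.0307, 0.9995, 0.001], [0.7935, -0.0238, -0.6081], [-0.6078, 0.0194, -0.7938]], 't': [0.0488, -0.3535, 1.5791]}
side {'fx': 447.8533880894784, 'fy': 447.8533880894784, 'cx': 276.54448275248086, 'cy': 210.36851457043306, 'R': [[0.9952, -0.0965, -0.0181], [-0.0842, -0.744, -0.6628], [0.0505, 0.6611, -0.7486]], 't': [-0.4768, 0.0484, 1.2696]}
wrist {'fx': 312.1514147001473, 'fy': 312.1514147001473, 'cx': 276.76980727491343, 'cy': 210.54397560915248, 'R': [[1.0, -0.0002, -0.0027], [0.0005, -0.9608, 0.2774], [-0.0026, -0.2774, -0.9608]], 't': [-0.6228, -0.034, 0.3924]}
```

View pics/scene0.png

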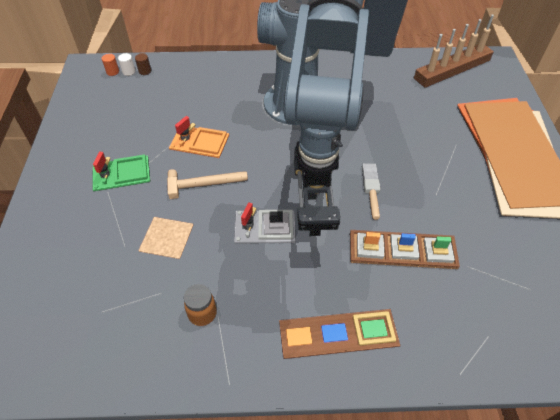

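View pics/side0.png

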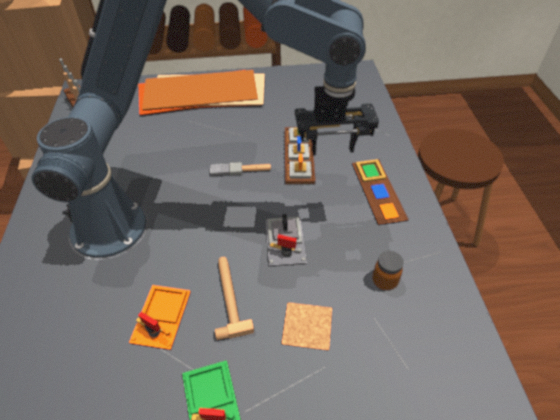

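The scene picture shows three tags: orange (299,337), blue (335,333) and green (374,328). Green lies in the brass frame, so the order is the green die at (440,246) in the rack.

There are three stand candidates: green (122,171), orange (200,140) and grey steel (265,225). The grey steel stand fits because it holds the setting block with the black handle. The pad is at (166,238).

```bash
cat > h.py <<'E'
from rig import robot
import numpy as np, cv2
def ray(m,px,z):
    R=np.array(m["R"]);C=-R.T@np.array(m["t"])
    d=R.T@np.array([(px[0]-m["cx"])/m["fx"],(px[1]-m["cy"])/m["fy"],1.]);return C+d*(z-C[2])/d[2]
def proj(m,X):
    c=np.array(m["R"])@np.array(X)+np.array(m["t"]);return np.array([m["fx"]*c[0]/c[2]+m["cx"],m["fy"]*c[1]/c[2]+m["cy"]])
def hsv(img,lo,hi): return cv2.inRange(cv2.cvtColor(img,cv2.COLOR_RGB2HSV),np.array(lo),np.array(hi))
def blobs(mask,amin=30):
    n,l,s,c=cv2.connectedComponentsWithStats(mask);return [(s[i,4],c[i].round(1).tolist(),s[i,:4].tolist(),(l==i).astype(np.uint8)) for i in range(1,n) if s[i,4]>=amin]
E
python3 - <<'E'
from h import *
m=robot.camera_model("scene")
for n,p,z in[("pad",(166,238),.004),("block handle top",(277,213),.066),("bed base",(277,227),.02),("clamp",(248,212),.065),("die g handle",(442,241),.06),("mallet head",(172,184),.03),("mallet end",(246,177),.02),("jar",(200,297),.08),("brush",(375,215),.01)]:
    print(n,ray(m,p,z).round(3))
im=cv2.imread("pics/scene0.png");w=cv2.imread("pics/wrist0.png")
a=cv2.resize(im[185:275,215:335],(480,360),interpolation=cv2.INTER_CUBIC)
cv2.imwrite("pics/c1.png",np.vstack([a,cv2.resize(w,(480,240))]) if 0 else cv2.resize(w,(800,600)))
E
```

```text
pad [ 0.523 -0.358  0.004]
block handle top [ 0.498 -0.073  0.066]
bed base [ 0.508 -0.073  0.02 ]
clamp [ 0.492 -0.145  0.065]
die g handle [0.59  0.323 0.06 ]
mallet head [ 0.363 -0.355  0.03 ]
mallet end [ 0.335 -0.155  0.02 ]
jar [ 0.734 -0.247  0.08 ]
brush [0.47  0.187 0.01 ]
```

View pics/c1.png

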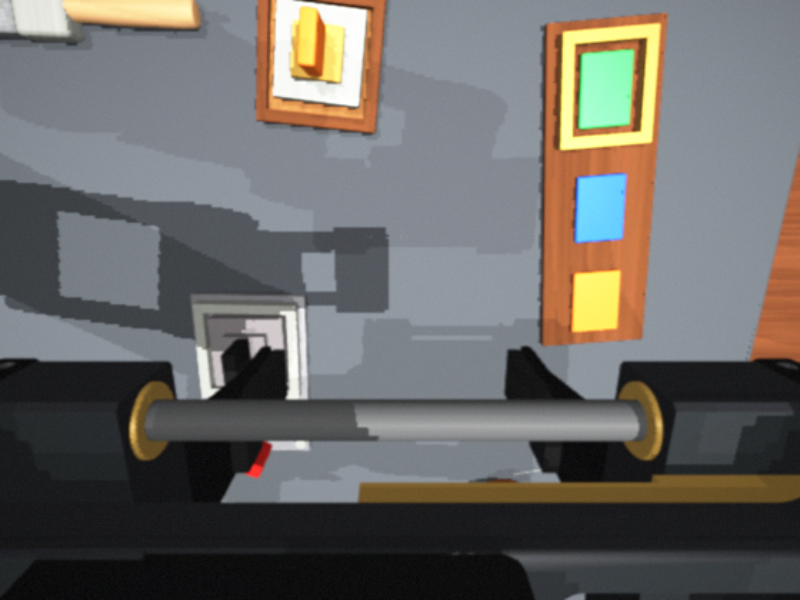

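The grey stand with the black handle is the real one, seen in this wrist crop at about (250,370) of 800x600. Green is confirmed in the brass frame at (608,88). I'll move the wrist camera over the stand for a close measurement.

Call:
carry_out --commands '[[[1,0,-21,36,0],[1,0,-21,36,0],[1,0,-21,36,0],[1,0,-21,36,0],[1,0,-21,36,0],[1,0,-16,25,0],[1,0,0,0,0]]]'

```text
time: 0.73
position: [0.5016, -0.2079, 0.2189]
tool_rot: [0.497, 0.503, -0.497, 0.502]
ft_force: [0.2, 1.3, -0.1]
grip_width: 0.087
```

Run:
```python
from h import *
print(robot.get_obs()["position"])
m=robot.camera_model("wrist");im=robot.camera("wrist")
np.save("w1.npy",im);np.save("w1m.npy",m,allow_pickle=True)
cv2.imwrite("pics/w1.png",cv2.resize(im[:,:,::-1],(800,600),interpolation=cv2.INTER_CUBIC))
```

```text
[ 0.50157167 -0.20789738  0.21885584]
```

View pics/w1.png

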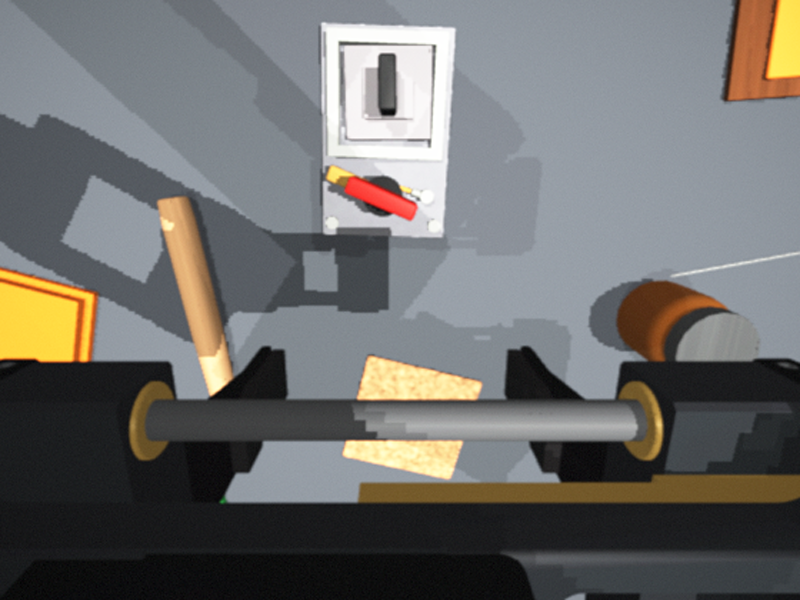

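The wrist view shows:
- the stand's outer wall at about (321,24), (455,28), (443,160) and (328,157)
- the black handle at (387,84)
- the red grip from (347,182) to (414,213), with its toe pointing to (329,173)
- the pad corners at (371,355), (481,379), (450,478) and (344,455)

All are in 800x600 pixels.

Run:
```python
from h import *
m=np.load("w1m.npy",allow_pickle=True).item();im=np.load("w1.npy");s=.7
def quad(n,P,z):
    Q=np.array([ray(m,(x*s,y*s),z)[:2] for x,y in P]);c=Q.mean(0);e=[np.linalg.norm(Q[i]-Q[(i+1)%4]) for i in range(4)]
    d1=Q[1]-Q[0]+Q[2]-Q[3];d2=Q[0]-Q[3]+Q[1]-Q[2]
    print(n,c.round(4),"edges",np.round(e,4),"yaw",np.degrees(np.arctan2(d1[1],d1[0])).round(1),np.degrees(np.arctan2(-d2[0],d2[1])).round(1))
quad("wall top",[(321,24),(455,28),(443,160),(328,157)],.018)
quad("base",[(345,44),(432,45),(429,140),(346,138)],.022)
quad("pad",[(371,355),(481,379),(450,478),(344,455)],.004)
def rect(n,mask,z):
    for a,c,b,l in blobs(mask,60):
        k=cv2.findContours(l,0,2)[0][0];B=cv2.boxPoints(cv2.minAreaRect(k))
        print(n,a,c,"bbox",b,"box",(B/s).round().astype(int).tolist(),ray(m,c,z).round(4))
        Q=np.array([ray(m,p,z)[:2] for p in B]);print("  ",Q.mean(0).round(4),[np.linalg.norm(Q[i]-Q[(i+1)%4]).round(4) for i in range(3)],[np.degrees(np.arctan2(*(Q[i+1]-Q[i])[::-1])).round(1) for i in range(2)])
red=hsv(im,(0,170,120),(6,255,255))|hsv(im,(174,170,120),(180,255,255));rect("red",red,.076)
bl=hsv(im,(0,0,0),(180,255,60));bl[:, :200]=0;bl[120:]=0;rect("black",bl,.066)
# bright walls
g=hsv(im,(0,0,195),(180,40,255));g[170:]=0;rect("bright",g,.018)
tm=hsv(im,(20,90,120),(32,255,255));tm[:, :200]=0;tm[:, 300:]=0;tm[200:]=0;rect("toe",tm,.03)
```

```text
wall top [ 0.4924 -0.0762] edges [0.0967 0.0911 0.0895 0.0913] yaw -0.9 -0.9
base [ 0.4934 -0.0756] edges [0.0627 0.0646 0.0631 0.0638] yaw -0.4 -0.3
pad [ 0.517  -0.3577] edges [0.1046 0.1109 0.108  0.1093] yaw -13.1 -13.4
red 618 [264.4, 137.5] bbox [242, 124, 49, 30] box [[343, 192], [351, 173], [418, 203], [410, 221]] [ 0.4879 -0.1476  0.076 ]
   [ 0.4898 -0.1483] [np.float64(0.013), np.float64(0.0485), np.float64(0.0132)] [np.float64(64.8), np.float64(-22.5)]
black 155 [511.7, 31.7] bbox [507, 0, 10, 70] box [[722, 98], [735, 0], [738, 0], [726, 99]] [ 0.7109 -0.0528  0.066 ]
   [ 0.7109 -0.0558] [np.float64(0.056), np.float64(0.0024), np.float64(0.0561)] [np.float64(94.1), np.float64(-5.8)]
bright 9577 [273.3, 85.1] bbox [225, 16, 94, 150] box [[314, 232], [321, 23], [455, 27], [448, 237]] [ 0.4953 -0.0949  0.018 ]
   [ 0.4908 -0.1054] [np.float64(0.1513), np.float64(0.0963), np.float64(0.1514)] [np.float64(85.8), np.float64(-1.2)]
toe 104 [235.6, 121.2] bbox [229, 116, 18, 12] box [[325, 178], [331, 165], [352, 173], [346, 187]] [ 0.4548 -0.1331  0.03  ]
   [ 0.4564 -0.1348] [np.float64(0.0106), np.float64(0.0167), np.float64(0.0107)] [np.float64(64.6), np.float64(-22.0)]
```

Call:
carry_out --commands '[[[1,0,-2,-33,1],[1,10,-2,-33,0],[1,30,-2,-33,0],[1,30,0,-33,0],[1,30,0,0,0],[1,0,0,0,0]]]'

```text
time: 1.28
position: [0.5031, -0.0708, 0.1206]
tool_rot: [0.506, 0.494, -0.5, 0.499]
ft_force: [-0.4, 0.1, 0.4]
grip_width: 0.0872
```

Run:
```python
from h import *
from scipy.spatial.transform import Rotation as Ro
o=robot.get_obs();print(o["position"],Ro.from_quat(o["tool_rot"]).as_matrix().round(4))
```

```text
[ 0.50312164 -0.07082478  0.1206219 ] [[ 1.110e-02  9.999e-01 -1.300e-02]
 [-0.000e+00 -1.300e-02 -9.999e-01]
 [-9.999e-01  1.110e-02 -1.000e-04]]
```

Call:
carry_out --commands '[[[1,20,-6,3,0],[1,20,-5,2,0],[1,15,0,0,0],[1,0,0,0,0]]]'

```text
time: 1.62
position: [0.4963, -0.0719, 0.0662]
tool_rot: [0.505, 0.495, -0.498, 0.502]
ft_force: [0.1, -0.2, -0.3]
grip_width: 0.0871
```

Call:
carry_out --commands '[[[1,11,-4,4,0],[1,11,0,1,0],[1,7,0,0,0],[1,0,0,0,0]]]'

```text
time: 1.95
position: [0.4978, -0.0775, 0.0399]
tool_rot: [0.507, 0.492, -0.496, 0.504]
ft_force: [-0.5, 0.7, -0.1]
grip_width: 0.087
```

Call:
carry_out --commands '[[[0.6,5,-5,-2,0],[0.2,0,0,0,0],[0,0,0,0,0],[0,0,0,0,0],[0,0,0,0,0]]]' --force 35

```text
time: 2.37
position: [0.4946, -0.0755, 0.0365]
tool_rot: [0.507, 0.491, -0.496, 0.506]
ft_force: [-0.4, 0.3, 0.2]
grip_width: 0.0617
```

```bash
cat > s.py <<'E'
from h import *
from scipy.spatial.transform import Rotation as Ro
for i in range(1):
    o=robot.get_obs();R=Ro.from_quat(o["tool_rot"]).as_matrix()
    print(o["time"],o["position"].round(4),"w",o["grip_width"],"tilt xy",R[:2,0].round(4),"yaw y",np.degrees(np.arctan2(R[1,1],R[0,1])).round(2),"F",o["ft_force"].round(1),"M",o["moment"].round(2),"q",o["q"].round(3))
E
python3 s.py
```

```text
2.3667 [ 0.4946 -0.0755  0.0365] w 0.061725302832812017 tilt xy [ 0.0267 -0.0032] yaw y -0.35 F [-0.4  0.3  0.2] M [ 0.06  0.   -0.06] q [-0.38   0.673  1.905  0.013  0.538 -0.385]
```

Call:
carry_out --commands '[[[0,0,0,0,0],[0,0,0,0,0],[0,0,0,0,0],[0,0,0,0,0],[0,0,0,0,0],[0,0,0,0,0],[0,0,0,0,0],[0,0,0,0,0]]]'

```text
time: 3.03
position: [0.4948, -0.0758, 0.0376]
tool_rot: [0.507, 0.491, -0.495, 0.506]
ft_force: [-2.1, -0.2, 5.8]
grip_width: 0.012
```

```bash
python3 s.py
```

```text
3.0333 [ 0.4948 -0.0758  0.0376] w 0.011989157055910343 tilt xy [ 0.0272 -0.0039] yaw y -0.3 F [-2.1 -0.2  5.8] M [-0.13  0.51  0.16] q [-0.38   0.671  1.904  0.013  0.54  -0.385]
```

Call:
carry_out --commands '[[[0,-35,0,0,0],[0,-35,0,0,0],[0,-30,3,10,0],[0,0,5,36,0],[0,0,5,36,0],[0,0,5,36,0],[0,0,5,36,0],[0,0,0,36,0]]]'

```text
time: 3.7
position: [0.5076, -0.2609, 0.1341]
tool_rot: [0.502, 0.503, -0.495, 0.501]
ft_force: [-0.4, -0.2, -2.9]
grip_width: 0.0117
```

```bash
python3 s.py
```

```text
3.7 [ 0.5076 -0.2609  0.1341] w 0.011688588091151808 tilt xy [0.0047 0.0085] yaw y 0.36 F [-0.4 -0.2 -2.9] M [ 0.01 -0.05 -0.  ] q [-0.676  0.572  1.653  0.012  0.918 -0.689]
```

Call:
carry_out --commands '[[[0,0,5,34,0],[0,0,5,34,0],[0,10,0,28,0],[0,35,0,0,0],[0,25,0,0,0],[0,0,0,0,0]]]'

```text
time: 4.2
position: [0.5173, -0.373, 0.0585]
tool_rot: [0.503, 0.498, -0.499, 0.501]
ft_force: [-0.9, 0.9, -3.3]
grip_width: 0.0118
```

```bash
python3 s.py;python3 -c "
from h import *
cv2.imwrite('pics/s2.png',cv2.resize(robot.camera('scene')[120:300,80:320,::-1],(800,600),interpolation=2))"
```

```text
4.2 [ 0.5173 -0.373   0.0585] w 0.011802620783892758 tilt xy [0.0079 0.0015] yaw y -0.2 F [-0.9  0.9 -3.3] M [0.07 0.04 0.01] q [-0.803  0.751  1.523  0.009  0.864 -0.805]
```

View pics/s2.png

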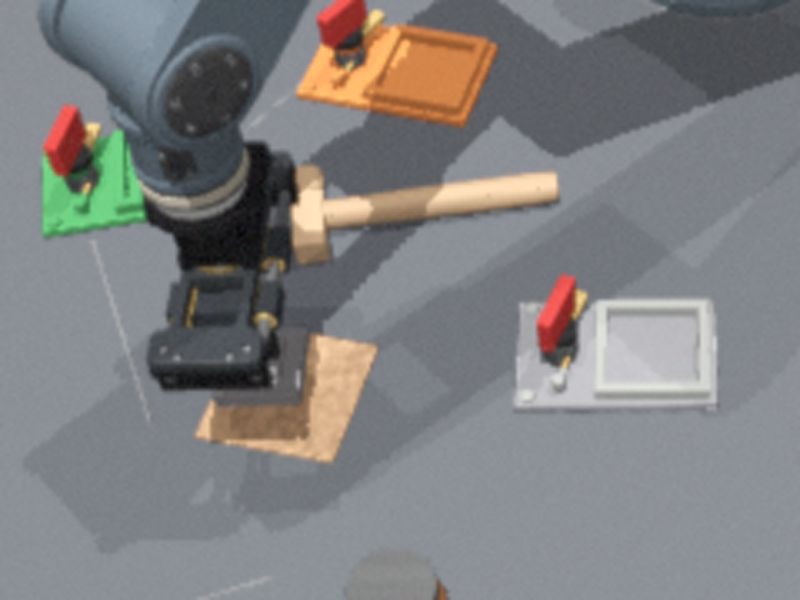

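The block hangs over the pad about 14 mm too far to -y, and the grey stand's bed is now empty at (655,348) in this crop. I'll correct the offset and lower the block.

Call:
carry_out --commands '[[[0,5,0,-14,0],[0,12,0,0,0],[0,0,0,0,0]]]'

```text
time: 4.5
position: [0.5178, -0.358, 0.0436]
tool_rot: [0.503, 0.498, -0.498, 0.501]
ft_force: [-0.3, 0.8, -3.8]
grip_width: 0.0117
```

```bash
python3 s.py
python3 - <<'E'
from h import *
m=robot.camera_model("scene")
f=lambda p:(80+p[0]*.3,120+p[1]*.3)
for n,P in[("inner",[(609,316),(694,316),(702,388),(600,385)]),("outerTop",[(596,300),(711,300),(711,398),(590,392)])]:
    Q=np.array([ray(m,f(p),.018)[:2] for p in P]);print(n,Q.round(4).tolist(),Q.mean(0))
Q=np.array([ray(m,f(p),.004)[:2] for p in[(377,347),(197,437)]]);print("pad",Q.mean(0))
E
```

```text
4.5 [ 0.5178 -0.358   0.0436] w 0.011652370178516948 tilt xy [0.0079 0.0017] yaw y -0.15 F [-0.3  0.8 -3.8] M [ 0.04 -0.01 -0.03] q [-0.786  0.765  1.55   0.009  0.822 -0.789]
inner [[0.4663, -0.1096], [0.4683, -0.0428], [0.5371, -0.0395], [0.532, -0.117]] [ 0.50093725 -0.07725599]
outerTop [[0.4501, -0.1198], [0.4528, -0.0287], [0.5465, -0.0331], [0.5382, -0.1247]] [ 0.4969204  -0.07657124]
pad [ 0.52080262 -0.35686996]
```

Call:
carry_out --commands '[[[0,8,0,0,0],[0,4,0,0,0],[0,0,0,0,0]]]'

```text
time: 4.75
position: [0.5193, -0.3582, 0.0339]
tool_rot: [0.502, 0.497, -0.498, 0.503]
ft_force: [-0.2, 0.0, -3.1]
grip_width: 0.012
```

Call:
carry_out --commands '[[[0,3,0,0,0],[0,1,0,0,0]]]'

```text
time: 4.92
position: [0.5202, -0.3587, 0.0339]
tool_rot: [0.502, 0.497, -0.498, 0.504]
ft_force: [0.1, 0.3, -2.9]
grip_width: 0.0118
```

Call:
carry_out --commands '[[[0,5,0,0,0],[0,3,0,0,0]]]'

```text
time: 5.08
position: [0.521, -0.3592, 0.0334]
tool_rot: [0.502, 0.496, -0.497, 0.504]
ft_force: [-3.0, 2.2, 7.4]
grip_width: 0.0118
```

Call:
carry_out --commands '[[[0.6,0,0,0,0],[0.6,0,0,0,0],[0.6,0,0,0,0],[0.6,0,0,0,0],[1,-30,0,0,0],[1,-40,0,0,0],[1,-40,0,0,0],[1,-30,5,-30,0]]]'

```text
time: 5.75
position: [0.523, -0.334, 0.17]
tool_rot: [0.503, 0.497, -0.499, 0.502]
ft_force: [1.1, -1.2, 1.2]
grip_width: 0.0571
```

```bash
python3 s.py
python3 - <<'E'
from h import *
m=robot.camera_model("scene");im=robot.camera("scene")
p=proj(m,[.6,.32,.03]);print(p)
cv2.imwrite("pics/s3.png",im[:,:,::-1])
# die handles, scene: centroids
for n,lo,hi in[("g",(45,120,60),(80,255,255)),("b",(105,120,60),(125,255,255)),("o",(5,170,120),(20,255,255))]:
    for a,c,b,l in blobs(hsv(im,lo,hi),20):
        if 340<c[0]<470 and 220<c[1]<270: print(n,a,c,b,ray(m,c,.05).round(4))
bl=hsv(im,(0,0,0),(180,255,70))
print([x[:3] for x in blobs(bl[205:250,130:200],15)])
E
```

```text
5.75 [ 0.523 -0.334  0.17 ] w 0.0570577702321377 tilt xy [ 0.0082 -0.0018] yaw y -0.21 F [ 1.1 -1.2  1.2] M [-0.07 -0.03  0.02] q [-0.75   0.579  1.501  0.005  1.054 -0.749]
[438.30294204 251.13562604]
g 79 [441.3, 243.4] [435, 240, 15, 7] [0.5907 0.3243 0.05  ]
b 137 [407.1, 238.7] [400, 234, 15, 11] [0.5745 0.2437 0.05  ]
[(np.int32(130), [22.9, 1.4], [3, 0, 37, 5]), (np.int32(17), [54.9, 13.3], [52, 10, 6, 7]), (np.int32(145), [33.2, 24.1], [26, 19, 15, 11])]
```

Call:
carry_out --commands '[[[1,-25,-4,-35,0],[1,-25,-4,-35,0],[1,0,-4,-35,0],[1,0,0,-35,0],[1,0,0,0,0]]]'

```text
time: 6.22
position: [0.5153, -0.1889, 0.2235]
tool_rot: [0.505, 0.493, -0.496, 0.505]
ft_force: [0.4, 0.1, -1.3]
grip_width: 0.0859
```

```bash
python3 s.py
python3 - <<'E'
from h import *
m=robot.camera_model("wrist");im=robot.camera("wrist")
np.save("w2.npy",im);np.save("w2m.npy",m,allow_pickle=True)
p=proj(m,[.492,-.09,.018]);print(p);x0,y0=int(p[0]-80),max(0,int(p[1]-60));print(x0,y0)
cv2.imwrite("pics/w2.png",cv2.resize(im[y0:y0+120,x0:x0+160,::-1],(800,600),interpolation=2))
E
```

```text
6.2167 [ 0.5153 -0.1889  0.2235] w 0.08586299412941614 tilt xy [ 0.0216 -0.0026] yaw y -0.14 F [ 0.4  0.1 -1.3] M [-0.    0.01  0.01] q [-0.56   0.416  1.639  0.011  1.067 -0.563]
[252.50071664  98.33291565]
172 38
```

View pics/w2.png

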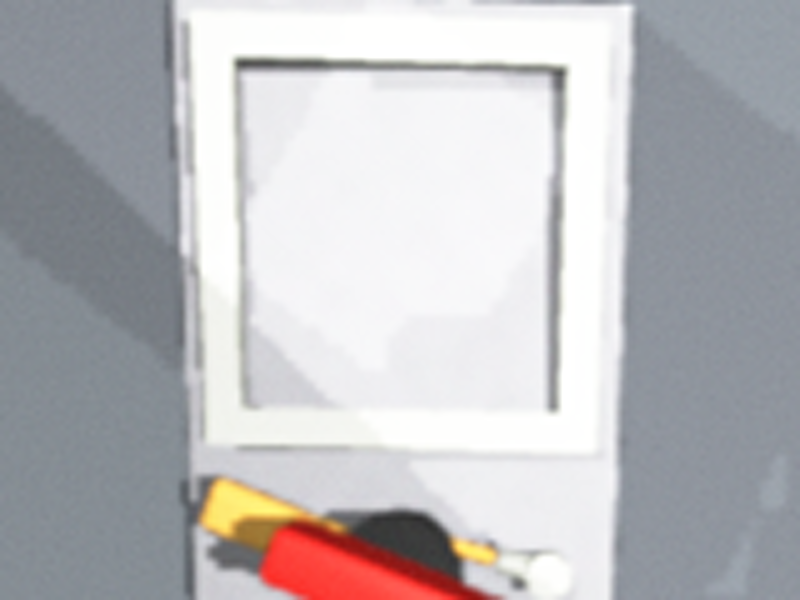

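This is the empty bed. The pocket's inner top corners are at about (236,59), (567,67), (557,411) and (242,408), and the wall's outer corners at about (187,10), (617,14), (598,455) and (203,441).

Run:
```python
from h import *
m=np.load("w2m.npy",allow_pickle=True).item();s=.2
f=lambda p:(172+p[0]*s-.4,38+p[1]*s-.4)
def quad(n,P,z):
    Q=np.array([ray(m,f(p),z)[:2] for p in P]);c=Q.mean(0);e=[np.linalg.norm(Q[i]-Q[(i+1)%4]) for i in range(4)]
    d1=Q[1]-Q[0]+Q[2]-Q[3];d2=Q[0]-Q[3]+Q[1]-Q[2]
    print(n,c.round(4),"edges",np.round(e,4),"yaw",np.degrees(np.arctan2(d1[1],d1[0])).round(1),np.degrees(np.arctan2(-d2[0],d2[1])).round(1))
quad("inner",[(236,59),(567,67),(557,411),(242,408)],.018)
quad("outer",[(187,10),(617,14),(598,455),(203,441)],.018)
```

```text
inner [ 0.4915 -0.0771] edges [0.0705 0.0707 0.0711 0.0714] yaw -0.9 -1.8
outer [ 0.4918 -0.0764] edges [0.0909 0.0907 0.0898 0.0878] yaw -1.3 -1.6
```

Call:
carry_out --commands '[[[1,0,10,-40,0],[1,0,10,-40,0],[1,0,10,-40,0],[1,0,10,-40,0],[1,0,10,-40,0],[1,0,10,-40,0],[1,0,10,-40,0],[1,0,10,-40,0]]]'

```text
time: 6.93
position: [0.6067, 0.119, 0.2182]
tool_rot: [0.508, 0.484, -0.502, 0.505]
ft_force: [0.2, 0.0, 0.0]
grip_width: 0.087
```

Call:
carry_out --commands '[[[1,0,-3,-35,0],[1,0,-3,-30,0],[1,0,0,0,0]]]'

```text
time: 7.18
position: [0.6069, 0.1925, 0.2143]
tool_rot: [0.509, 0.485, -0.499, 0.507]
ft_force: [-0.3, -0.6, 0.4]
grip_width: 0.0871
```

```bash
python3 s.py
python3 - <<'E'
from h import *
m=robot.camera_model("wrist");im=robot.camera("wrist")
np.save("w3.npy",im);np.save("w3m.npy",m,allow_pickle=True)
p=proj(m,[.592,.322,.03]);print(p);x0,y0=int(p[0]-80),max(0,int(p[1]-60));print(x0,y0)
cv2.imwrite("pics/w3.png",cv2.resize(im[y0:y0+120,x0:x0+160,::-1],(800,600),interpolation=2))
E
```

```text
7.1833 [0.6069 0.1925 0.2143] w 0.08709426967896863 tilt xy [ 0.0316 -0.0122] yaw y -0.92 F [-0.3 -0.6  0.4] M [-0.03  0.01  0.02] q [ 0.14   0.542  1.432 -0.018  1.139  0.164]
[255.21529735  63.39648493]
175 3
```

View pics/w3.png

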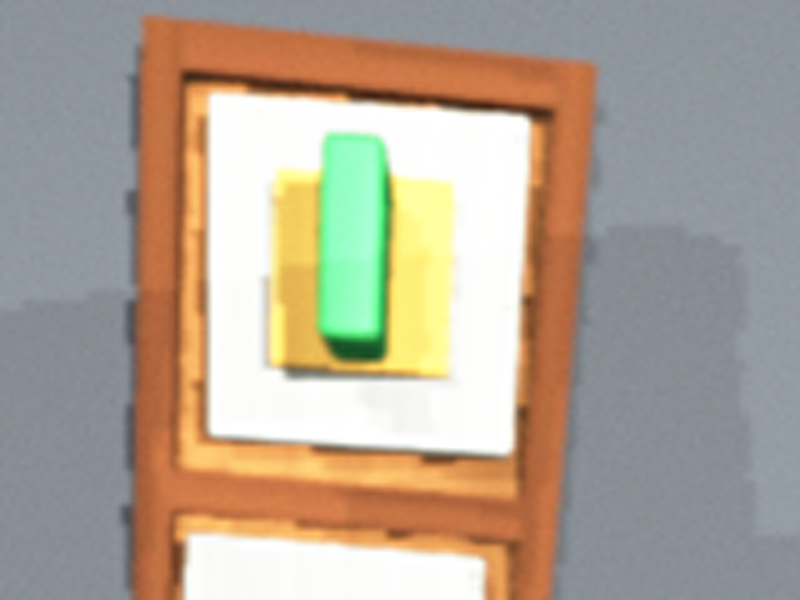

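The green die fills this crop: base-top corners (208,93), (531,115), (513,455), (208,437), and handle-top corners (323,135), (385,137), (381,338), (320,333).

Run:
```python
from h import *
m=np.load("w3m.npy",allow_pickle=True).item();s=.2
f=lambda p:(175+p[0]*s-.4,3+p[1]*s-.4)
def quad(n,P,z):
    Q=np.array([ray(m,f(p),z)[:2] for p in P]);c=Q.mean(0);e=[np.linalg.norm(Q[i]-Q[(i+1)%4]) for i in range(4)]
    d1=Q[1]-Q[0]+Q[2]-Q[3];d2=Q[0]-Q[3]+Q[1]-Q[2]
    print(n,c.round(4),"edges",np.round(e,4),"yaw",np.degrees(np.arctan2(d1[1],d1[0])).round(1),np.degrees(np.arctan2(-d2[0],d2[1])).round(1))
quad("base",[(208,93),(531,115),(513,455),(208,437)],.022)
quad("handle",[(323,135),(385,137),(381,338),(320,333)],.066)
```

```text
base [0.5842 0.3278] edges [0.0646 0.0644 0.0646 0.0643] yaw -4.0 -4.1
handle [0.5844 0.3277] edges [0.0109 0.0327 0.0111 0.0321] yaw -3.6 -3.7
```

Call:
carry_out --commands '[[[1,0,-7,-34,0],[1,20,-6,-34,0],[1,30,-6,-34,0],[1,30,-6,-33,0],[1,20,0,0,3],[1,0,0,0,0]]]'

```text
time: 7.73
position: [0.5982, 0.3161, 0.1087]
tool_rot: [0.526, 0.464, -0.514, 0.494]
ft_force: [-0.2, -0.7, -0.0]
grip_width: 0.0872
```

```bash
python3 s.py
```

```text
7.7333 [0.5982 0.3161 0.1087] w 0.08720336587242894 tilt xy [ 0.0414 -0.0189] yaw y -4.63 F [-0.2 -0.7 -0. ] M [-0.03  0.11  0.04] q [ 0.336  0.717  1.41  -0.038  0.982  0.437]
```

Call:
carry_out --commands '[[[1,20,-10,-6,0],[1,20,-10,-6,0],[1,10,0,-2,0],[1,0,0,0,0]]]'

```text
time: 8.07
position: [0.587, 0.3246, 0.0566]
tool_rot: [0.527, 0.463, -0.514, 0.495]
ft_force: [-0.6, -0.1, 0.3]
grip_width: 0.0871
```

```bash
python3 s.py
```

```text
8.0667 [0.587  0.3246 0.0566] w 0.08705504513993839 tilt xy [ 0.0443 -0.0208] yaw y -4.73 F [-0.6 -0.1  0.3] M [-0.    0.06 -0.01] q [ 0.355  0.78   1.452 -0.045  0.876  0.466]
```

Call:
carry_out --commands '[[[1,10,-5,-4,0],[0.8,10,-1,0,0],[0,2,0,0,0],[0,0,0,0,0],[0,0,0,0,0]]]'

```text
time: 8.48
position: [0.5883, 0.3256, 0.0365]
tool_rot: [0.53, 0.46, -0.512, 0.495]
ft_force: [-0.0, 0.2, 0.3]
grip_width: 0.0679
```

```bash
python3 s.py
```

```text
8.4833 [0.5883 0.3256 0.0365] w 0.06791581054924833 tilt xy [ 0.0519 -0.0194] yaw y -4.95 F [-0.   0.2  0.3] M [0.04 0.03 0.01] q [ 0.356  0.808  1.46  -0.049  0.832  0.475]
```

Call:
carry_out --commands '[[[0,0,-5,-3,0],[0,0,-1,0,0],[0,0,0,0,0],[0,0,0,0,0],[0,0,0,0,0],[0,0,0,0,0],[0,0,0,0,0]]]'

```text
time: 9.07
position: [0.5838, 0.3303, 0.0391]
tool_rot: [0.531, 0.46, -0.51, 0.496]
ft_force: [-0.3, 0.7, -1.3]
grip_width: 0.0215
```

```bash
python3 s.py
```

```text
9.0667 [0.5838 0.3303 0.0391] w 0.021469038361611903 tilt xy [ 0.0569 -0.0176] yaw y -4.91 F [-0.3  0.7 -1.3] M [0.02 0.02 0.01] q [ 0.366  0.801  1.468 -0.05   0.826  0.485]
```

Call:
carry_out --commands '[[[0.5,0,0,0,0],[0.5,0,0,0,0],[0.5,-35,0,0,0],[0.5,-35,0,0,0],[0.5,0,0,0,0]]]'

```text
time: 9.48
position: [0.5779, 0.3306, 0.1068]
tool_rot: [0.529, 0.461, -0.513, 0.495]
ft_force: [0.8, 0.4, 0.6]
grip_width: 0.0412
```

```bash
python3 s.py
```

```text
9.4833 [0.5779 0.3306 0.1068] w 0.041179340039879886 tilt xy [ 0.0486 -0.0208] yaw y -4.92 F [0.8 0.4 0.6] M [ 0.09 -0.03 -0.04] q [ 0.369  0.706  1.444 -0.045  0.954  0.481]
```

Call:
carry_out --commands '[[[0.5,35,1,1,0],[0.5,35,0,0,0],[0,0,0,0,0],[0,0,0,0,0],[0,0,0,0,0],[0,0,0,0,0],[0,0,0,0,0],[0,0,0,0,0]]]'

```text
time: 10.15
position: [0.5868, 0.3304, 0.0441]
tool_rot: [0.533, 0.459, -0.509, 0.496]
ft_force: [-3.4, 1.1, 4.7]
grip_width: 0.0121
```

```bash
python3 s.py
```

```text
10.15 [0.5868 0.3304 0.0441] w 0.012120005209012352 tilt xy [ 0.0606 -0.0155] yaw y -4.94 F [-3.4  1.1  4.7] M [ 0.19  1.13 -0.02] q [ 0.364  0.796  1.463 -0.049  0.833  0.482]
```

Call:
carry_out --commands '[[[0,-35,0,0,0],[0,-35,0,0,0],[0,-30,0,0,0],[0,0,0,0,0]]]' --force 45

```text
time: 10.48
position: [0.577, 0.3312, 0.1438]
tool_rot: [0.529, 0.461, -0.512, 0.495]
ft_force: [1.3, 1.1, -2.8]
grip_width: 0.0116
```

```bash
python3 s.py
python3 - <<'E'
from h import *
for n in("scene","side"):
    m=robot.camera_model(n);im=robot.camera(n);o=robot.get_obs()["position"]
    p=proj(m,o-[0,0,.02]);x0,y0=int(p[0]-50),int(p[1]-50);print(n,x0,y0)
    c=im[y0:y0+100,x0:x0+100,::-1];globals()[n]=cv2.resize(c,(400,400),interpolation=2)
cv2.imwrite("pics/l1.png",np.hstack([scene,side]))
E
```

```text
10.4833 [0.577  0.3312 0.1438] w 0.011576588411197321 tilt xy [ 0.05   -0.0188] yaw y -4.93 F [ 1.3  1.1 -2.8] M [ 0.09 -0.14 -0.01] q [ 0.37   0.658  1.423 -0.042  1.021  0.478]
scene 400 171
side 245 58
```

View pics/l1.png

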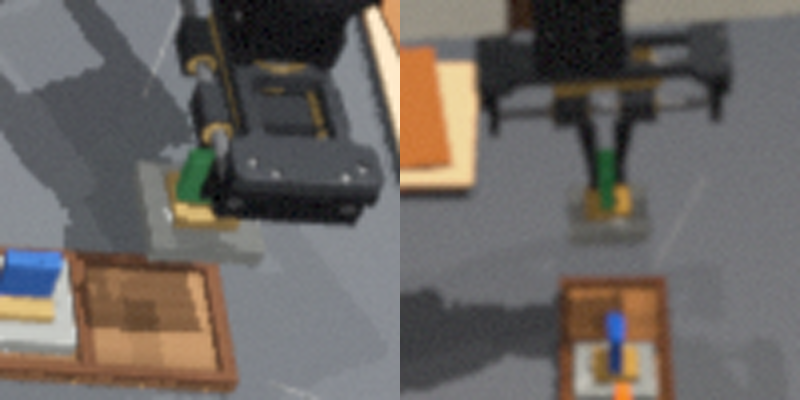

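The die is held level enough, with the neighbouring blue and orange dies still in their bays. I'll carry it to the bed.

Call:
carry_out --commands '[[[0,0,-5,37,0],[0,0,-5,37,0],[0,0,-5,37,0],[0,0,-5,37,0],[0,0,-5,37,0],[0,0,-5,37,0],[0,0,-5,37,0],[0,0,-5,37,0]]]'

```text
time: 11.25
position: [0.4962, 0.0349, 0.1256]
tool_rot: [-0.517, -0.473, 0.518, -0.491]
ft_force: [0.9, -0.8, -4.1]
grip_width: 0.0115
```

```bash
python3 s.py
```

```text
11.25 [0.4962 0.0349 0.1256] w 0.01152792216071126 tilt xy [ 0.0169 -0.0194] yaw y -4.13 F [ 0.9 -0.8 -4.1] M [-0.   -0.01 -0.01] q [-0.144  0.505  1.853 -0.024  0.765 -0.055]
```

Call:
carry_out --commands '[[[0,0,1,36,0],[0,0,1,36,0],[0,0,1,34,0],[0,0,0,0,-3],[0,0,0,0,0]]]'

```text
time: 11.67
position: [0.4806, -0.0818, 0.1182]
tool_rot: [-0.502, -0.49, 0.512, -0.496]
ft_force: [0.3, 0.4, -3.7]
grip_width: 0.012
```

```bash
python3 s.py
```

```text
11.6667 [ 0.4806 -0.0818  0.1182] w 0.012026015720853841 tilt xy [-0.0042 -0.0154] yaw y -1.56 F [ 0.3  0.4 -3.7] M [0.03 0.01 0.02] q [-0.388  0.513  1.87  -0.023  0.757 -0.344]
```

Call:
carry_out --commands '[[[0,25,6,-4,0],[0,25,5,-4,0],[0,0,0,0,0]]]'

```text
time: 11.92
position: [0.4901, -0.0753, 0.0642]
tool_rot: [-0.503, -0.49, 0.514, -0.493]
ft_force: [0.1, -0.0, -4.4]
grip_width: 0.0115
```

```bash
python3 s.py
python3 - <<'E'
from h import *
for n in("scene","side"):
    m=robot.camera_model(n);im=robot.camera(n);np.save(n+"4.npy",im)
    p=proj(m,[.492,-.09,.03]);x0,y0=int(p[0]-40),int(p[1]-40);print(n,x0,y0)
    c=im[y0:y0+80,x0:x0+80,::-1];globals()[n]=cv2.resize(c,(400,400),interpolation=2)
cv2.imwrite("pics/l2.png",np.hstack([scene,side]))
E
```

```text
11.9167 [ 0.4901 -0.0753  0.0642] w 0.011503888875774417 tilt xy [-0.0075 -0.0144] yaw y -1.94 F [ 0.1 -0.  -4.4] M [ 0.02  0.03 -0.01] q [-0.368  0.622  1.88  -0.027  0.642 -0.313]
scene 230 179
side 244 190
```

View pics/l2.png

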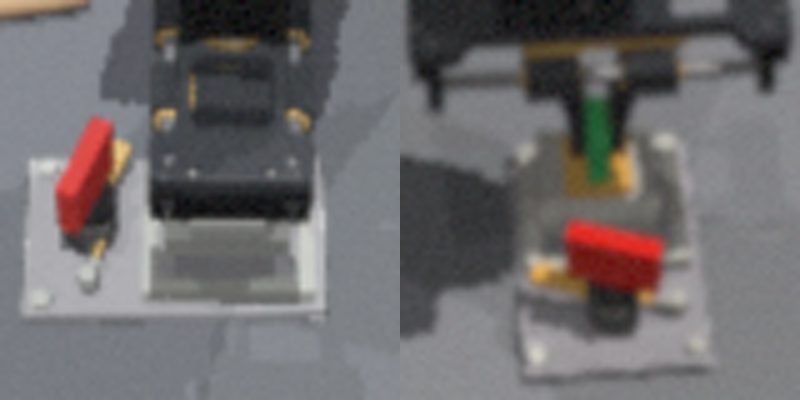

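The die hangs just above the bed. In the side crop the brass block's lower -y edge runs from about (565,195) to (632,192), with the green handle above it. I'll check where the die's centre lies.

```bash
python3 - <<'E'
from h import *
m=robot.camera_model("side");f=lambda p:(244+(p[0]-400)/5-.4,190+p[1]/5-.4)
a,b=ray(m,f((565,195)),.042),ray(m,f((632,192)),.042);print("brass -y edge",a,b,"centre y",(a+b)[1]/2+.018,"x",(a+b)[0]/2, "len",np.linalg.norm(a-b))
im=np.load("side4.npy")
for A,c,bb,l in blobs(hsv(im,(55,120,30),(85,255,200)),15): 
    if 240<c[0]<330 and 180<c[1]<250: print("green",A,c,bb)
y=hsv(im,(12,110,60),(30,255,255))
for A,c,bb,l in blobs(y,10):
    if 240<c[0]<330 and 205<c[1]<250: print("brass",A,c,bb)
for n,X in[("base -y edge top exp",[(.49-.032,-.078-.032,.042),(.49+.032,-.078-.032,.042)]),("base +y",[(.49-.032,-.078+.032,.042),(.49+.032,-.078+.032,.042)])]:
    for x in X:
        p=proj(m,x);print(n,p.round(1),((p-[244,190]+.4)*5+[400,0]).round())
E
python3 - <<'E'
import sys;sys.path.insert(0,'.')
from h import *
im=np.load("side4.npy")[200:245,255:310,::-1]
g=cv2.convertScaleAbs(im,alpha=1.8,beta=-30)
cv2.imwrite("pics/l3.png",cv2.resize(g,(733,600),interpolation=2))
E
```

```text
brass -y edge [ 0.47118978 -0.09139471  0.042     ] [ 0.50714269 -0.09332633  0.042     ] centre y -0.07436052084335483 x 0.4891662329403663 len 0.03600476323365571
green 57 [283.0, 216.5] [281, 210, 6, 15]
brass 83 [282.9, 224.3] [277, 218, 13, 11]
brass 37 [275.0, 245.3] [270, 243, 12, 6]
base -y edge top exp [272.3 234.4] [544. 224.]
base -y edge top exp [296.3 232.3] [663. 214.]
base +y [270.2 216.3] [533. 133.]
base +y [293.4 214.3] [649. 124.]
```

View pics/l3.png

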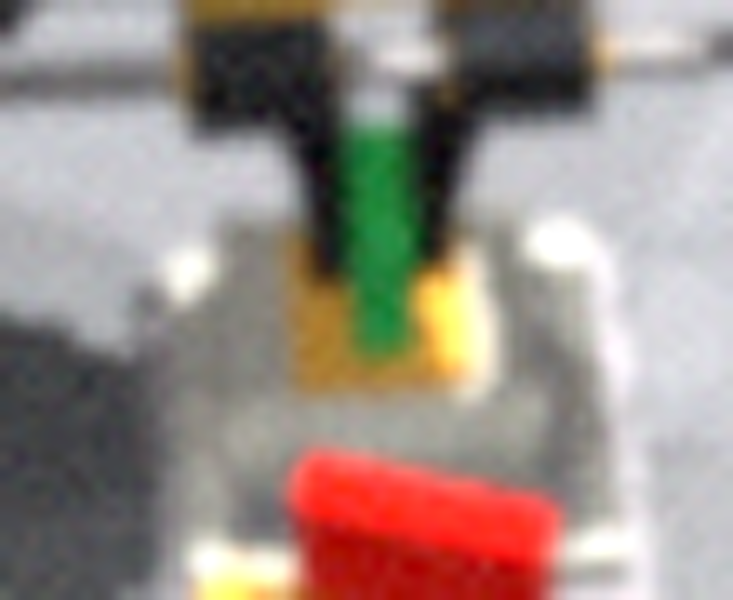

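Call:
carry_out --commands '[[[0,9,2,0,0],[0,8,0,0,0],[0,0,0,0,0]]]'

```text
time: 12.27
position: [0.4933, -0.075, 0.0506]
tool_rot: [-0.503, -0.489, 0.512, -0.496]
ft_force: [-0.5, 1.0, -4.0]
grip_width: 0.0119
```

```bash
python3 s.py
```

```text
12.2667 [ 0.4933 -0.075   0.0506] w 0.01186030846614712 tilt xy [-0.0025 -0.0168] yaw y -1.76 F [-0.5  1.  -4. ] M [ 0.07 -0.05  0.  ] q [-0.365  0.65   1.882 -0.029  0.606 -0.31 ]
```

Call:
carry_out --commands '[[[0,6,-1,0,0],[0,4,0,0,0],[0,0,0,0,0]]]'

```text
time: 12.52
position: [0.4931, -0.0751, 0.0451]
tool_rot: [-0.503, -0.487, 0.512, -0.498]
ft_force: [-0.2, 0.6, -3.9]
grip_width: 0.0119
```

```bash
python3 s.py
```

```text
12.5167 [ 0.4931 -0.0751  0.0451] w 0.011902724628027989 tilt xy [ 0.0014 -0.0188] yaw y -1.68 F [-0.2  0.6 -3.9] M [0.01 0.02 0.01] q [-0.365  0.659  1.888 -0.031  0.587 -0.31 ]
```

Call:
carry_out --commands '[[[0,5,0,0,0],[0,3,0,0,0],[0,0,0,0,0]]]'

```text
time: 12.77
position: [0.4941, -0.0755, 0.0449]
tool_rot: [-0.504, -0.485, 0.511, -0.5]
ft_force: [0.7, -0.7, -3.6]
grip_width: 0.0117
```

```bash
python3 s.py
```

```text
12.7667 [ 0.4941 -0.0755  0.0449] w 0.011738130073262484 tilt xy [ 0.0073 -0.0218] yaw y -1.64 F [ 0.7 -0.7 -3.6] M [ 0.03 -0.01 -0.01] q [-0.365  0.659  1.89  -0.032  0.578 -0.309]
```

Call:
carry_out --commands '[[[0,8,-2,0,0],[0,0,0,0,0]]]'

```text
time: 12.93
position: [0.4959, -0.0767, 0.0426]
tool_rot: [-0.505, -0.482, 0.509, -0.504]
ft_force: [0.3, 0.4, -5.0]
grip_width: 0.0119
```

```bash
python3 s.py
```

```text
12.9333 [ 0.4959 -0.0767  0.0426] w 0.011871760220415778 tilt xy [ 0.0183 -0.0258] yaw y -1.63 F [ 0.3  0.4 -5. ] M [ 0.13  0.08 -0.03] q [-0.366  0.663  1.895 -0.033  0.557 -0.309]
```

Call:
carry_out --commands '[[[0,3,-4,0,0],[0,0,0,0,0]]]'

```text
time: 13.1
position: [0.495, -0.0774, 0.0416]
tool_rot: [-0.507, -0.479, 0.507, -0.506]
ft_force: [-2.3, 2.3, -0.5]
grip_width: 0.0115
```

```bash
python3 s.py
```

```text
13.1 [ 0.495  -0.0774  0.0416] w 0.011503460763221854 tilt xy [ 0.0271 -0.0282] yaw y -1.66 F [-2.3  2.3 -0.5] M [ 0.21  0.6  -0.05] q [-0.368  0.663  1.905 -0.032  0.539 -0.311]
```

Contact with the floor is showing in the force. I'll let go and rise.

Call:
carry_out --commands '[[[0.5,0,0,0,0],[0.5,0,0,0,0],[0.5,0,0,0,0],[0.5,0,0,0,0],[0.5,-35,0,0,0],[0.5,-40,0,0,0],[0.5,-40,0,35,0],[0.5,-40,0,35,0]]]'

```text
time: 13.77
position: [0.4828, -0.1265, 0.1737]
tool_rot: [-0.501, -0.491, 0.51, -0.497]
ft_force: [1.4, 0.5, -0.0]
grip_width: 0.0428
```

```bash
python3 s.py
```

```text
13.7667 [ 0.4828 -0.1265  0.1737] w 0.04276527726365199 tilt xy [-0.0026 -0.0148] yaw y -1.34 F [ 1.4  0.5 -0. ] M [-0.06 -0.08  0.03] q [-0.471  0.431  1.796 -0.018  0.91  -0.437]
```

Call:
carry_out --commands '[[[0.5,-15,5,36,0],[0.5,-15,5,36,0],[0.5,0,0,0,0]]]'

```text
time: 14.02
position: [0.495, -0.2066, 0.213]
tool_rot: [-0.502, -0.485, 0.509, -0.503]
ft_force: [1.2, -0.2, 0.8]
grip_width: 0.0434
```

```bash
python3 s.py
python3 - <<'E'
from h import *
m=robot.camera_model("wrist");im=robot.camera("wrist")
np.save("w5.npy",im);np.save("w5m.npy",m,allow_pickle=True)
p=proj(m,[.492,-.1,.018]);x0,y0=int(p[0]-80),max(0,int(p[1]-60));print(x0,y0)
cv2.imwrite("pics/w5.png",cv2.resize(im[y0:y0+120,x0:x0+160,::-1],(800,600),interpolation=2))
red=hsv(im,(0,170,120),(6,255,255))|hsv(im,(174,170,120),(180,255,255))
for a,c,b,l in blobs(red,100):
    B=cv2.boxPoints(cv2.minAreaRect(cv2.findContours(l,0,2)[0][0]));Q=np.array([ray(m,q,.076)[:2] for q in B])
    print(a,c,Q.mean(0).round(4),[np.linalg.norm(Q[i]-Q[i+1]).round(4) for i in range(2)],[np.degrees(np.arctan2(*(Q[i+1]-Q[i])[::-1])).round(1) for i in range(2)])
E
```

```text
14.0167 [ 0.495  -0.2066  0.213 ] w 0.04336879430364693 tilt xy [ 0.0101 -0.0253] yaw y -1.33 F [ 1.2 -0.2  0.8] M [-0.01 -0.03 -0.02] q [-0.595  0.414  1.679 -0.018  1.026 -0.563]
190 25
677 [267.2, 135.5] [ 0.4898 -0.1483] [np.float64(0.0132), np.float64(0.0485)] [np.float64(63.6), np.float64(-23.6)]
```

View pics/w5.png

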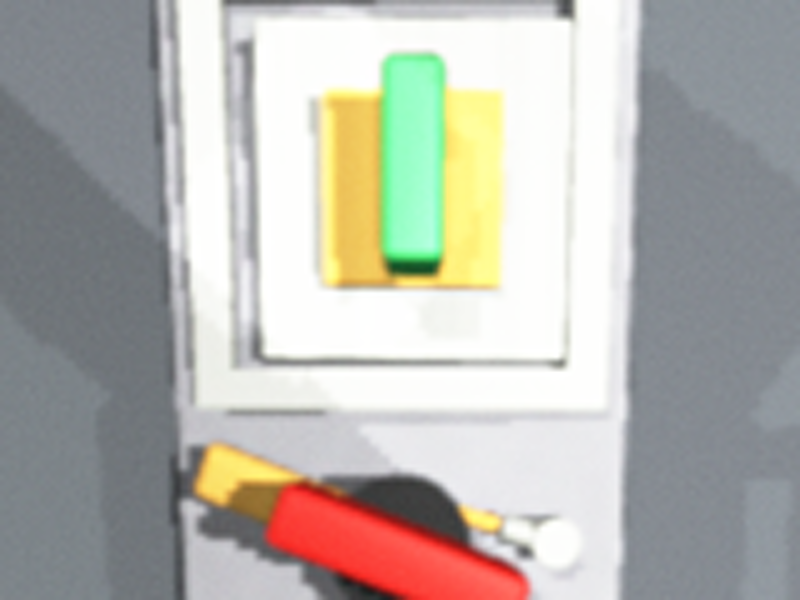

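The green die lies flat in the bed, against its +x wall, with base corners (255,18), (573,18), (566,362) and (260,360). The clamp is still open with its red bar centred at (0.490,-0.148). Next I'll turn the tool so the jaws straddle the bar.

Call:
carry_out --commands '[[[0.5,0,0,0,-7],[0.5,0,0,0,-7],[0.5,0,0,0,-7],[0.5,0,0,0,-7],[0.5,0,0,0,-7],[0.5,0,0,0,-7],[0.5,0,0,0,-7],[0.5,0,0,0,-7]]]'

```text
time: 14.73
position: [0.4843, -0.1926, 0.2009]
tool_rot: [0.204, 0.681, -0.209, 0.672]
ft_force: [0.0, 0.4, 0.7]
grip_width: 0.0431
```

```bash
python3 s.py
python3 - <<'E'
from h import *
m=np.load("w5m.npy",allow_pickle=True).item()
Q=np.array([ray(m,(190+x*.2-.4,25+y*.2-.4),.022)[:2] for x,y in[(255,18),(573,18),(566,362),(260,360)]]);print(Q.mean(0),[np.linalg.norm(Q[i]-Q[(i+1)%4]).round(4) for i in range(4)])
E
```

```text
14.7333 [ 0.4843 -0.1926  0.2009] w 0.04313331488079148 tilt xy [-0.0147 -0.0034] yaw y 55.99 F [0.  0.4 0.7] M [ 0.09 -0.08 -0.04] q [-0.587  0.423  1.706 -0.013  1.023 -1.557]
[ 0.49443696 -0.07924523] [np.float64(0.0635), np.float64(0.0647), np.float64(0.0649), np.float64(0.0642)]
```

Call:
carry_out --commands '[[[0.5,0,0,0,-6],[0.5,0,0,0,-5],[0.5,25,21,-6,0],[0.5,25,21,-6,0],[0.5,25,0,0,0],[0.5,0,0,0,0]]]'

```text
time: 15.23
position: [0.4821, -0.1393, 0.1175]
tool_rot: [0.135, 0.704, -0.135, 0.685]
ft_force: [-0.3, 0.2, -0.2]
grip_width: 0.0436
```

```bash
cat >> s.py <<'E'
import sys
if len(sys.argv)>2:
    d=np.array([float(sys.argv[1]),float(sys.argv[2])])-o["position"][:2]
    if len(sys.argv)>3:
        dz=o["position"][2]-float(sys.argv[3]); d3=np.array([*d,-dz])
    else: d3=np.array([*d,0])
    print("tool shift mm",(R.T@d3*1000).round(1))
E
python3 s.py .49 -.1485 .046
```

```text
15.2333 [ 0.4821 -0.1393  0.1175] w 0.04362294743633689 tilt xy [-0.0265  0.0049] yaw y 67.99 F [-0.3  0.2 -0.2] M [ 0.11 -0.05  0.  ] q [-0.499  0.536  1.817 -0.012  0.815 -1.678]
tool shift mm [71.2 -5.2 12.6]
```

Call:
carry_out --commands '[[[0.5,20,-3,6,0],[0.5,20,-2,6,0],[0.5,0,0,0,0]]]'

```text
time: 15.48
position: [0.4879, -0.1441, 0.075]
tool_rot: [0.135, 0.706, -0.133, 0.682]
ft_force: [0.0, -0.2, 0.5]
grip_width: 0.0437
```

```bash
python3 s.py .49 -.1485 .046
```

```text
15.4833 [ 0.4879 -0.1441  0.075 ] w 0.043661166628275794 tilt xy [-0.0332  0.0089] yaw y 68.18 F [ 0.  -0.2  0.5] M [ 0.03 -0.03 -0.01] q [-0.502  0.619  1.82  -0.012  0.736 -1.683]
tool shift mm [28.8 -3.1  4.6]
```

Call:
carry_out --commands '[[[0.5,14,-2,3,0],[0.5,14,-2,2,0],[0.5,0,0,0,0]]]'

```text
time: 15.73
position: [0.4895, -0.1482, 0.0478]
tool_rot: [0.135, 0.707, -0.132, 0.681]
ft_force: [0.6, 0.3, -0.3]
grip_width: 0.0435
```

```bash
python3 s.py .49 -.1485 .046
```

```text
15.7333 [ 0.4895 -0.1482  0.0478] w 0.04347744791753456 tilt xy [-0.0354  0.0104] yaw y 68.21 F [ 0.6  0.3 -0.3] M [ 0.05 -0.03 -0.04] q [-0.508  0.672  1.824 -0.013  0.682 -1.688]
tool shift mm [ 1.8 -0.   0.7]
```

Call:
carry_out --commands '[[[0,0,0,0,0],[0,0,0,0,0],[0,0,0,0,0],[0,0,0,0,0],[0,0,0,0,0],[0,0,0,0,0],[0,0,0,0,0]]]' --force 20

```text
time: 16.32
position: [0.4903, -0.1484, 0.0532]
tool_rot: [0.134, 0.706, -0.133, 0.683]
ft_force: [0.1, -0.9, -7.0]
grip_width: 0.0122
```

```bash
python3 s.py .49 -.1485 .046
```

```text
16.3167 [ 0.4903 -0.1484  0.0532] w 0.01222324398750374 tilt xy [-0.0314  0.0077] yaw y 68.19 F [ 0.1 -0.9 -7. ] M [ 0.15 -0.21 -0.22] q [-0.507  0.661  1.823 -0.013  0.689 -1.687]
tool shift mm [ 7.2 -0.2 -0. ]
```

Call:
carry_out --commands '[[[0,0,0,0,7],[0,0,0,0,7],[0,0,0,0,7],[0,0,0,0,7]]]'

```text
time: 16.65
position: [0.4904, -0.1482, 0.0532]
tool_rot: [0.3, 0.651, -0.304, 0.628]
ft_force: [0.1, -1.5, -1.3]
grip_width: 0.0118
```

```bash
python3 s.py .49 -.1485 .053
```

```text
16.65 [ 0.4904 -0.1482  0.0532] w 0.011798094268728021 tilt xy [-0.0312  0.0085] yaw y 39.44 F [ 0.1 -1.5 -1.3] M [ 0.28 -0.24  0.07] q [-0.507  0.661  1.823 -0.012  0.689 -1.186]
tool shift mm [ 0.2 -0.4 -0. ]
```

Turning works cleanly at low force, so I'll continue.

Call:
carry_out --commands '[[[0,0,0,0,7],[0,0,0,0,7],[0,0,0,0,7],[0,0,0,0,7],[0,0,0,0,7],[0,0,0,0,4]]]'

```text
time: 17.15
position: [0.4907, -0.1482, 0.0532]
tool_rot: [-0.499, -0.506, 0.508, -0.487]
ft_force: [-1.1, -1.4, -1.6]
grip_width: 0.0122
```

```bash
python3 s.py .49 -.1485 .053
```

```text
17.15 [ 0.4907 -0.1482  0.0532] w 0.012150153175756186 tilt xy [-0.0291  0.0102] yaw y -0.81 F [-1.1 -1.4 -1.6] M [ 0.17 -0.31 -0.07] q [-0.508  0.661  1.823 -0.008  0.688 -0.487]
tool shift mm [ 0.2 -0.7  0.3]
```

Call:
carry_out --commands '[[[0.5,0,0,0,1],[0.5,0,0,0,0],[0.5,0,0,0,0],[0.5,0,0,0,0],[0.5,0,0,0,0],[0.5,-40,0,0,0],[0.5,-40,0,0,0],[0.5,-40,0,20,0]]]'

```text
time: 17.82
position: [0.4866, -0.1624, 0.1634]
tool_rot: [0.498, 0.515, -0.513, 0.473]
ft_force: [0.6, -0.2, -0.8]
grip_width: 0.0429
```

Call:
carry_out --commands '[[[0.5,-40,0,30,0],[0.5,0,0,30,0],[0.5,0,0,0,0]]]'

```text
time: 18.07
position: [0.4922, -0.2259, 0.2071]
tool_rot: [-0.498, -0.51, 0.512, -0.48]
ft_force: [1.2, 0.1, -1.2]
grip_width: 0.0434
```

```bash
python3 s.py
python3 - <<'E'
from h import *
im=robot.camera("wrist");m=robot.camera_model("wrist")
red=hsv(im,(0,170,120),(6,255,255))|hsv(im,(174,170,120),(180,255,255))
for a,c,b,l in blobs(red,100):
    B=cv2.boxPoints(cv2.minAreaRect(cv2.findContours(l,0,2)[0][0]));Q=np.array([ray(m,q,.076)[:2] for q in B])
    print(a,c,Q.mean(0).round(4),[np.linalg.norm(Q[i]-Q[i+1]).round(4) for i in range(2)],[np.degrees(np.arctan2(*(Q[i+1]-Q[i])[::-1])).round(1) for i in range(2)])
s=robot.camera("scene")
a=cv2.resize(im[:250,140:390,::-1],(400,400),interpolation=2);b=cv2.resize(s[150:290,130:270,::-1],(400,400),interpolation=2)
cv2.imwrite("pics/f.png",np.hstack([a,b]))
E
```

```text
18.0667 [ 0.4922 -0.2259  0.2071] w 0.04336310353329289 tilt xy [-0.0429  0.0155] yaw y -1.09 F [ 1.2  0.1 -1.2] M [-0.05 -0.04 -0.06] q [-0.629  0.454  1.626 -0.014  1.106 -0.603]
562 [279.4, 122.6] [ 0.4904 -0.1462] [np.float64(0.0482), np.float64(0.0116)] [np.float64(88.8), np.float64(-1.4)]
```

View pics/f.png

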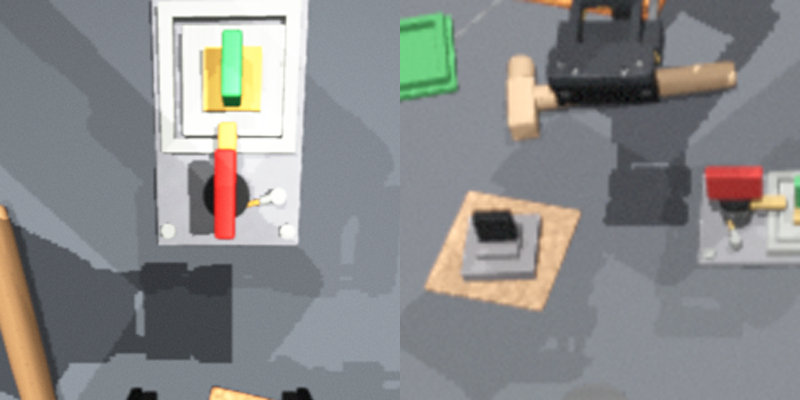

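The bar now points at 88.8°, a turn of about 1.15–1.2 rad, and it stays there with the gripper clear. The toe lies over the die's edge at (228,135), and the setting block stands on the pad at about (500,245).

```bash
python3 -c "
from rig import robot
print(robot.hand_in())"
```

```text
the job is handed in; nothing more can be done
None
```

I handed the job in at about 18 s of simulated time, with all three steps done in order and no check failing. The hand-in gave no verdict.

**What I did:** The framed tag was green. I stood the setting block on the cork pad, set the green die in the grey stand's bed, and turned the clamp clockwise about 69° and let go.

**Last checks:**
- **Die:** measured after release and before clamping, it lay about 4 mm from the bed centre, resting near the +x wall. Its measured edges of 63.5–65 mm match a die lying flat. The final picture still shows it in the bed.
- **Clamp:** it stayed locked with the gripper clear. The bar measures 88.8°, against about 157° at the start (about 1.2 rad), and the toe lies over the die's edge.
- **Setting block:** it stands upright near the pad's middle, judged by eye in the final picture. The tool let go of it within about 5 mm of the measured pad centre.
- **Bystanders:** the mallet looks untouched in the final picture. I did not re-measure the other two dies, the jar or the brush at the end. The two dies were still in their bays when I lifted the green one, and nothing was moved near them afterwards.

**What disagreed:**
- The tool tilted by up to 0.06 rad while it gripped the green die, but was nearly upright again over the bed.
- Two estimates of the held die's y position differed by about 4 mm. It still went into the bed without catching on a wall.

I viewed 11 pictures, one over the budget of 10.

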